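# Find the hidden catch and open the tilt-out bin

### The arm

A 7-joint arm with a two-finger parallel gripper is mounted at the origin on the work surface. World frame = base frame: x ahead of the robot, y to its left, z up, the work surface at z = 0. Lengths are in m, angles in rad, forces in N, time in s.
With the tool pointing down it reaches from about 0.425 to 0.925 m from the base axis. Payload 6.8 kg.
Tool frame: the origin (TCP) lies midway between the tips of the shut fingers; the grasp point (between the pads) lies 19 mm behind it; z points along the fingers, y is the direction in which the jaws open and shut (so a half turn about z gives the same grasp; the last joint's range is limited). The gripper opens to 85 mm and grips with 20 to 120 N. Pads are 22 mm wide; open, the fingers measure 114 mm over their backs; the gripper's body (76 mm by 85 mm) begins 54 mm behind the grasp point. The pads swing forward as they close: fully open they stand 13 mm farther back than shut.
Start: joints at [1.048, 0.477, 0.022, 1.555, -0.011, 1.109, -0.083], TCP at [0.272, -0.618, 0.231] pointing down, gripper open.
Joint ranges: [-2.96, 2.96], [-0.34, 2.1], [-1.41, 1.46], [0.24, 2.44], [-1.37, 4.51], [0.17, 1.92], [-2.96, 2.96]. Speed limits (rad/s): [2.39, 2.39, 3.14, 3.14, 3.14, 3.14, 3.14].

### API

Orientations are given as a unit quaternion [w, x, y, z].
In Python, from station import bot gives the robot as it stands. The module is installed in compiled form; this text tells all that it offers.
- The arm moves only by the tool play_rows, never from a script. Its argument "motion" is a list of rows, each a list of 2 entries, a list of its own where there are three numbers: the shift along the tool's x, y, z as a fraction of full scale, then the turn, a rotation vector about the tool's x, y, z as a fraction of full scale. In form: [[[tx, ty, tz], [rx, ry, rz]], ...]. A call has 1 to 8 rows; each row is the pose to reach, as a shift and turn from the pose measured when the call began, along the tool's axes at that moment, turning the shorter way round; what a row does not reach only later rows make up. Full scale, the value 1, is 400 mm for a shift and 360 degrees for a turn. A row lasts 1/10 s, in which the tool goes at most 50 mm and 8.59 degrees, less where a joint would pass 70% of its speed; a pose out of reach is approached as far as the arm can. A call with a number of a shift or a turn outside -1 to 1 is refused whole. A call with a gripper value outside its range is refused whole. "fingers" is the finger opening in mm, from 0 to 85.4, set as the call begins (left out, the last holds). The fingers move at their own pace and stop on an object; "grip_force" is the grip in N (left out, the last holds). Time passes only in rows, so rows that repeat a pose let the fingers close. It gives the time, the measured TCP pose, the force and the opening at its end, in the units of the state.
- bot.get_obs(): the state, without advancing time (a new reading comes with each control period).
- bot.read_camera(name): name is "scene" or "top" or "wrist"; returns a dict with "pixels" (384x512x3 uint8, red, green, blue), "range_z" (384x512 float32, m along the optical axis (not along the pixel's ray), 0 where there is no reading), "fovy" (degrees; the focal length in pixels is half the picture's height over the tangent of half this angle, whatever the lens; pixels are square), "cx", "cy" (the principal point, pixels), "k1" (the pictures are not rectified: a ray, as slopes to the right and down, at radius r is drawn at 1 + k1 r^2 times it, then the intrinsics apply), "pose" (4x4, takes a point from camera to world coordinates). Camera axes: x right, y down, z forward; pixel columns grow to the right and rows downward; lengths in m; the calibration is good to about 2 mm. A picture is of the moment at which its call begins.
- bot.hand_in(): hands the job in, once; it reports no verdict.
The state is a dict: "t": time; "q": joint angles; "joint_vel": joint speeds; "joint_torque": joint torques, N m; "eef_pos": TCP position; "tool_rot": TCP orientation; "contact_force": force on the tool from outside, world axes, zero at the start; "torque": the same for the moment, N m; "gripper_width": opening from 0.0 (shut) to 1.0 (fully open).
Only numpy, scipy, OpenCV 4.12 (cv2) and the standard library are available. Lean on these libraries where they do the work, as an engineer would, in place of code of your own. Each camera call takes 0.05 s, during which the arm holds its last target.

### The job

Open the tilt-out bin in the front of the red cabinet. It has no handle: run a fingertip lightly along the bottom of the finger channel behind the top edge of its front until it drops into a dip, press down the catch you feel there so that the front springs ajar, then draw the front out from behind as far as it goes and let go. Go gently, so that nothing is scratched or forced, and leave the things standing on the cabinet where they are.

Things in the scene. Friction and masses are not known exactly. Their poses are not given: they have to be found in the camera images.
- cabinet: Low red-lacquered cabinet, fixed, 340 mm deep (x), 800 mm wide (y), 220 mm high. Origin: centre of its underside, on the bench. Its x axis points from its front to its back, away from the robot; z up. The tilt-out bin's front is the middle one of its three fronts (a plain door on its +y side, two drawer fronts on its -y side). The robot must never press on any part of it with over 80 N, knocks included.
- channel_mid (a point): Middle of the finger channel, on its floor, height 180 mm. Open to above, the channel runs 304 mm along the cabinet's y, right behind the top edge of the bin's front; 34 mm wide (cabinet x -152 to -118), between the front's back face and the edge of the cabinet's top board. Its level steel floor is 40 mm below the cabinet's top, 28 mm below the front's top edge. Axes as the cabinet's.
- channel_left (a point): On the channel's floor and centre line, at its +y end wall. THE DIP: somewhere in the floor, centred within 90 mm either side of channel_mid, a 50 mm long dip over the channel's whole width has the catch as its bottom: a key 46 mm long, its face 5 mm below the floor, of the same dark steel. Where it is is not measured and can hardly be seen; it must be felt.
- channel_right (a point): On the channel's floor and centre line, at its -y end wall. THE CATCH moves 8 mm straight down on a spring: it starts to give at about 5 N, lets go of the bin after about 5 to 6 mm (8 to 10 N) and springs back when released. The solid floor beside it does not give, and pressing there releases nothing.
- bin_hinge (a point): Middle of the bin's hinge line, fixed to the cabinet, along the cabinet's y axis, in the plane of the back face of the bin's closed front, at height 30 mm.
- front_edge (a point): Middle of the top edge of the bin's front, at its back face (the face towards the channel), moving with the bin; 178 mm above the hinge line. The front is a panel 298 mm wide, 186 mm high and 18 mm thick, its top edge 12 mm below the cabinet's top.
- bin (a joint): Tilt of the bin (rad) about its hinge line: 0 shut and latched, 0.48 fully open against its stay, the top of the front leaning out towards the robot. Once released a spring plunger kicks it out to about 0.13; from there a stiff hinge lets it stay wherever it is left. Drawing it out takes about 2 to 6 N at the top edge.
- kettle_foot (a point): White electric kettle (about 150 mm across, 211 mm tall, on a 22 mm base): the middle of its underside, on the base. Leave alone.
- jar_mid (a point): Glass jar with a twist cap, 80 mm across, 120 mm tall: its centre. Leave alone.
- bowl_mid (a point): Pale ceramic bowl, 124 mm across, 55 mm tall: its centre. Leave alone.
- tin_mid (a point): Plain square metal tea tin, 75 mm wide, 120 mm tall: its centre. Leave alone.
- spoon_mid (a point): Wooden spoon, 240 mm long, lying on the cabinet top along the channel, about 80 mm behind its centre line: a point on it near its middle. Leave alone.

How it is judged:
By the outcome, as a careful person would: the job done as asked, in the order asked, and still so for the second after the job is handed in, with the robot touching nothing.
It also fails if it takes over 72 s, if anything falls off the work surface, if the arm or the gripper's body presses on something with over 40 N, if the wrist force passes 120 N, or if a joint passes its speed limit or range.

## Working session

There is one attempt and no reset: what is moved stays moved. The work goes in short steps, Python scripts to look and compute and a tool call to move; the robot and the scene stay as the last step left them, time stands still between calls to the robot, and variables do not carry over. Pictures are saved under pics/ and viewed, and the job is handed in when it is done.

Besides the shell and the picture viewer there is one more tool, called after "Call:" as name([rows], argument=value, ...), one row to a line, values as JSON. play_rows: Moves the arm, as the interface text tells. Shift numbers are shares of 400 mm and turn numbers shares of 360 degrees, none past 1 either way. Its arguments: {"type":"object","properties":{"motion":{"type":"array"},"fingers":{"type":"number"},"grip_force":{"type":"number"}},"required":["motion"]}

```bash
mkdir -p pics; cat > h.py <<'E'
import numpy as np,cv2
from station import bot
def cam(n,f=None):
    c=bot.read_camera(n)
    if f: cv2.imwrite('pics/'+f,cv2.cvtColor(c['pixels'],cv2.COLOR_RGB2BGR))
    return c
def K(c):
    h=c['pixels'].shape[0]; f=h/2/np.tan(np.radians(c['fovy'])/2)
    return np.array([[f,0,c['cx']],[0,f,c['cy']],[0,0,1.]]),np.array([c['k1'],0,0,0.])
def rays(c,uv):
    k,d=K(c); p=cv2.undistortPoints(np.array(uv,float).reshape(-1,1,2),k,d).reshape(-1,2)
    return np.c_[p,np.ones(len(p))]
def onplane(c,uv,z):
    r=rays(c,uv)@c['pose'][:3,:3].T; o=c['pose'][:3,3]
    return o+r*((z-o[2])/r[:,2])[:,None]
def bydepth(c,uv):
    r=rays(c,uv); d=np.array([c['range_z'][int(round(v)),int(round(u))] for u,v in uv])
    return (r*d[:,None])@c['pose'][:3,:3].T+c['pose'][:3,3]
def cloud(c):
    h,w=c['range_z'].shape; u,v=np.meshgrid(np.arange(w),np.arange(h))
    return bydepth(c,np.c_[u.ravel(),v.ravel()]).reshape(h,w,3)
def st():
    o=bot.get_obs(); print({k:np.round(o[k],4).tolist() for k in('t','q','eef_pos','tool_rot','contact_force','torque','gripper_width')}); return o
E
python3 - <<'E'
from h import *
for n in('scene','top','wrist'):
    c=cam(n,n+'0.png'); print(n,c['fovy'],c['cx'],c['cy'],c['k1'],np.round(c['pose'],3).tolist())
st()
E
```

```text
scene 48.653507646984565 258.0942726380662 188.51594819613078 0.01701127618498563 [[0.781, -0.525, 0.337, 0.354], [-0.624, -0.655, 0.425, -0.354], [-0.003, -0.543, -0.84, 0.971], [0.0, 0.0, 0.0, 1.0]]
top 53.61410108332696 251.7750934206281 192.32554824974636 -0.060514071521073076 [[0.006, -0.983, 0.181, 0.508], [-1.0, -0.01, -0.016, 0.064], [0.017, -0.181, -0.983, 1.076], [0.0, 0.0, 0.0, 1.0]]
wrist 68.3849477258757 254.8506984287074 196.6067721091683 0.011332149150284623 [[0.404, -0.867, -0.293, 0.348], [-0.915, -0.383, -0.128, -0.584], [-0.001, 0.32, -0.947, 0.372], [0.0, 0.0, 0.0, 1.0]]
{'t': 0.15, 'q': [1.0479, 0.4777, 0.0224, 1.5562, -0.0115, 1.1093, -0.0831], 'eef_pos': [0.2718, -0.6174, 0.2305], 'tool_rot': [-0.0007, 0.9786, 0.2059, -0.0002], 'contact_force': [-0.1636, -0.0131, -0.5461], 'torque': [0.0024, -0.0237, -0.0319], 'gripper_width': 0.9997}
```

View pics/scene0.png

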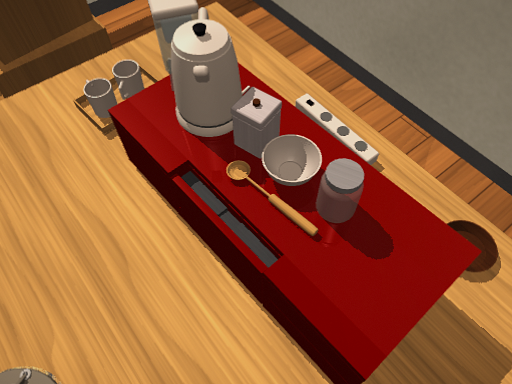

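View pics/top0.png

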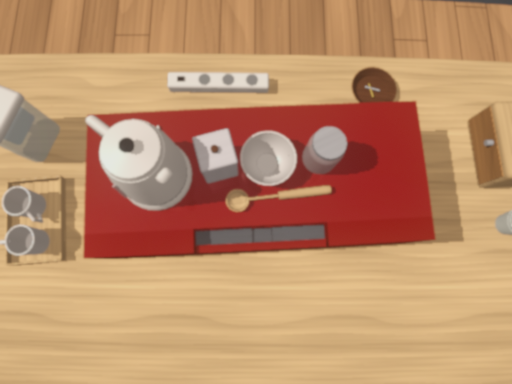

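View pics/wrist0.png

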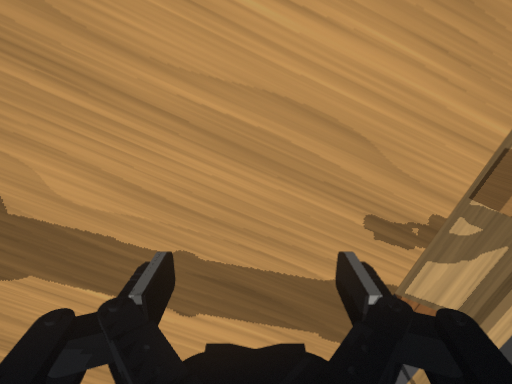

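Scene and top show the red cabinet. In the top view its corners are at about (98,112), (416,102), (433,240) and (84,257). The dark channel runs from (195,237) to (326,232), with the kettle at the left (145,165), then tin, bowl and jar, and the spoon at (280,197). Next I measure these.

```bash
python3 - <<'E'
from h import *
np.set_printoptions(precision=4,suppress=True)
for n in('top','scene'):
    c=cam(n); P=cloud(c); hsv=cv2.cvtColor(c['pixels'],cv2.COLOR_RGB2HSV)
    H,S,V=[hsv[...,i].astype(int) for i in range(3)]
    red=((H<6)|(H>174))&(S>180)&(V>40)&(c['range_z']>0)
    top=red&(abs(P[...,2]-.22)<.008)
    q=P[top]; print(n,'top z',np.median(q[:,2]),len(q))
    r=cv2.minAreaRect(q[:,:2].astype(np.float32)); print(r, cv2.boxPoints(r).tolist())
    y=P[...,1]
    fl=(abs(P[...,2]-.18)<.012)&(S<90)&(V<140)
    k,lab,stt,_=cv2.connectedComponentsWithStats(fl.astype(np.uint8))
    i=1+np.argmax(stt[1:,4]); f=P[lab==i]; print('floor',len(f),np.median(f[:,2]),stt[i]); r=cv2.minAreaRect(f[:,:2].astype(np.float32)); print(r, cv2.boxPoints(r).tolist())
    # other things on top
    hi=(P[...,2]>.226)&(P[...,0]>.3)&(P[...,0]<1)&(abs(P[...,1])<.6)&~red
    k,lab,stt,_=cv2.connectedComponentsWithStats(hi.astype(np.uint8))
    for i in range(1,k):
        if stt[i,4]>60:
            f=P[lab==i]; print(stt[i],f.min(0),f.max(0))
E
```

```text
top top z 0.21887369584733085 24909
((0.7034475207328796, 0.03744196891784668), (0.33983394503593445, 0.7965625524520874), 3.9191901683807373) [[0.506705641746521, 0.42317813634872437], [0.5611501932144165, -0.37152165174484253], [0.9001893997192383, -0.348294198513031], [0.8457448482513428, 0.4464055895805359]]
floor 1721 0.17870564451198057 [ 196  225  129   20 1721]
((0.5724424719810486, 0.02974078804254532), (0.03200410306453705, 0.3023426830768585), 3.357279062271118) [[0.5476149916648865, 0.17971555888652802], [0.5653207898139954, -0.12210822105407715], [0.5972699522972107, -0.12023398280143738], [0.5795641541481018, 0.18158979713916779]]
[  86  115  105   95 6334] [0.5077 0.0644 0.2261] [0.8185 0.3687 1.076 ]
[ 302  126   45   48 1556] [ 0.5077 -0.1424  0.2261] [0.7846 0.0644 1.076 ]
[ 192  129   46   54 1798] [0.5077 0.0644 0.226 ] [0.7749 0.1745 1.076 ]
[ 240  131   56   54 2042] [ 0.5077 -0.0433  0.226 ] [0.795  0.0777 1.076 ]
[226 186 105  26 720] [ 0.5077 -0.1274  0.2261] [0.6797 0.1087 1.076 ]
scene top z 0.220347395621306 35112
((0.707389235496521, 0.03850218653678894), (0.3444056212902069, 0.8023707866668701), 3.422947406768799) [[0.511540412902832, 0.4286902844905853], [0.5594469308853149, -0.372249037027359], [0.90323805809021, -0.35168591141700745], [0.855331540107727, 0.4492534101009369]]
floor 1443 0.18020157608850362 [ 182  171   96   96 1443]
((0.5756621360778809, 0.03618273138999939), (0.026757754385471344, 0.2923022210597992), 3.2246949672698975) [[0.5540831685066223, 0.18134984374046326], [0.5705257058143616, -0.11048954725265503], [0.5972411036491394, -0.10898438096046448], [0.5807985663414001, 0.1828550100326538]]
[  167     7   155   179 11568] [ 0.3538 -0.3541  0.226 ] [0.8173 0.3569 0.9711]
[ 316  158   49   65 2348] [ 0.3538 -0.3541  0.2261] [ 0.784  -0.0707  0.9711]
[227 160  91  76 865] [ 0.3538 -0.3541  0.226 ] [0.6815 0.1081 0.9711]
```

```bash
python3 - <<'E'
from h import *
np.set_printoptions(precision=4,suppress=True)
for n in('top','scene'):
    c=cam(n); P=cloud(c); hsv=cv2.cvtColor(c['pixels'],cv2.COLOR_RGB2HSV)
    H,S,V=[hsv[...,i].astype(int) for i in range(3)]
    red=((H<6)|(H>174))&(S>180)&(V>40)
    q=P[red&(abs(P[...,2]-.22)<.006)]
    fl=P[(abs(P[...,2]-.18)<.012)&(S<90)&(V<140)&(abs(P[...,1])<.25)&(P[...,0]<.65)]
    # yaw from edges: back, front edge extremes binned along y
    def edge(a,f,lo,hi):
        b=np.arange(lo,hi,.01); pts=[]
        for y in b:
            s=a[(a[:,1]>=y)&(a[:,1]<y+.01)]
            if len(s)>3: pts.append((y+.005,f(s[:,0])))
        pts=np.array(pts); 
        for _ in range(3):
            k=np.polyfit(pts[:,0],pts[:,1],1); r=pts[:,1]-np.polyval(k,pts[:,0]); pts=pts[abs(r)<2*r.std()+1e-4]
        return 'yaw %.2f x@y.03 %.4f sd %.4f'%(np.degrees(np.arctan(-k[0])),np.polyval(k,.03),r.std())
    print(n,'back',edge(q,np.max,-.32,.4),'| front',edge(q,np.min,-.35,.4))
    print(' floor lo',edge(fl,np.min,-.1,.17),'hi',edge(fl,np.max,-.1,.17),'mid',edge(fl,np.mean,-.1,.17))
    for y in np.arange(-.13,.2,.01):
        s=fl[abs(fl[:,1]-y)<.005]
        print('%.2f:%.1f'%(y,1000*np.median(s[:,2]) if len(s)>5 else 0),end=' ')
    print()
    p=P.reshape(-1,3); col=(p[:,2]>.226)&(p[:,2]<.5)&(p[:,0]>.52)&(p[:,0]<.9)&(abs(p[:,1])<.42)
    s=p[col]; print('nearest x of objects per y bin (z>.226)')
    for y in np.arange(-.2,.4,.04):
        t=s[abs(s[:,1]-y)<.02]
        if len(t): i=np.argmin(t[:,0]); print('%.2f: %s max z in x<.70 %.3f'%(y,t[i], t[t[:,0]<.70][:,2].max() if (t[:,0]<.70).any() else 0))
c=cam('scene'); im=cv2.cvtColor(c['pixels'],cv2.COLOR_RGB2BGR)[155:280,160:300]
cv2.imwrite('pics/chan.png',np.clip(cv2.resize(im,None,fx=4.5,fy=4.5,interpolation=2).astype(float)*1.8,0,255).astype(np.uint8))
E
```

```text
top back yaw 17.70 x@y.03 0.8374 sd 0.0591 | front yaw 3.25 x@y.03 0.5587 sd 0.0260
 floor lo yaw 3.19 x@y.03 0.5574 sd 0.0007 hi yaw 3.29 x@y.03 0.5877 sd 0.0006 mid yaw 3.22 x@y.03 0.5725 sd 0.0003
-0.13:0.0 -0.12:178.6 -0.11:179.0 -0.10:179.1 -0.09:179.1 -0.08:178.9 -0.07:179.1 -0.06:178.8 -0.05:179.2 -0.04:178.9 -0.03:178.8 -0.02:178.8 -0.01:179.0 -0.00:178.5 0.01:173.7 0.02:173.8 0.03:174.1 0.04:174.1 0.05:176.1 0.06:179.0 0.07:179.0 0.08:178.8 0.09:179.2 0.10:178.8 0.11:179.1 0.12:178.8 0.13:179.0 0.14:179.1 0.15:178.2 0.16:178.9 0.17:178.4 0.18:178.9 0.19:0.0 
nearest x of objects per y bin (z>.226)
-0.16: [ 0.7358 -0.1426  0.3078] max z in x<.70 0.000
-0.12: [ 0.6604 -0.1013  0.235 ] max z in x<.70 0.241
-0.08: [ 0.6557 -0.0628  0.2338] max z in x<.70 0.243
-0.04: [ 0.6509 -0.0243  0.233 ] max z in x<.70 0.276
0.00: [ 0.6491 -0.0134  0.2291] max z in x<.70 0.276
0.04: [0.6455 0.0591 0.2328] max z in x<.70 0.278
0.08: [0.6201 0.0879 0.2349] max z in x<.70 0.334
0.12: [0.6274 0.1016 0.2299] max z in x<.70 0.342
0.16: [0.6841 0.1499 0.3376] max z in x<.70 0.342
0.20: [0.6423 0.2
[... 861 characters left out ...]
.1401  0.2875] max z in x<.70 0.000
-0.12: [ 0.6611 -0.1039  0.2326] max z in x<.70 0.243
-0.08: [ 0.6564 -0.0677  0.2313] max z in x<.70 0.242
-0.04: [ 0.6515 -0.0205  0.233 ] max z in x<.70 0.277
0.00: [ 0.6502 -0.0155  0.2358] max z in x<.70 0.278
0.04: [0.6389 0.06   0.2316] max z in x<.70 0.278
0.08: [0.6225 0.0834 0.2349] max z in x<.70 0.337
0.12: [0.6296 0.1    0.2358] max z in x<.70 0.342
0.16: [0.686  0.1463 0.3252] max z in x<.70 0.343
0.20: [0.6417 0.2194 0.2346] max z in x<.70 0.431
0.24: [0.6256 0.2566 0.2332] max z in x<.70 0.451
0.28: [0.6239 0.2765 0.2272] max z in x<.70 0.453
0.32: [0.6303 0.3023 0.2313] max z in x<.70 0.435
0.36: [0.7483 0.3435 0.42  ] max z in x<.70 0.000
```

View pics/chan.png

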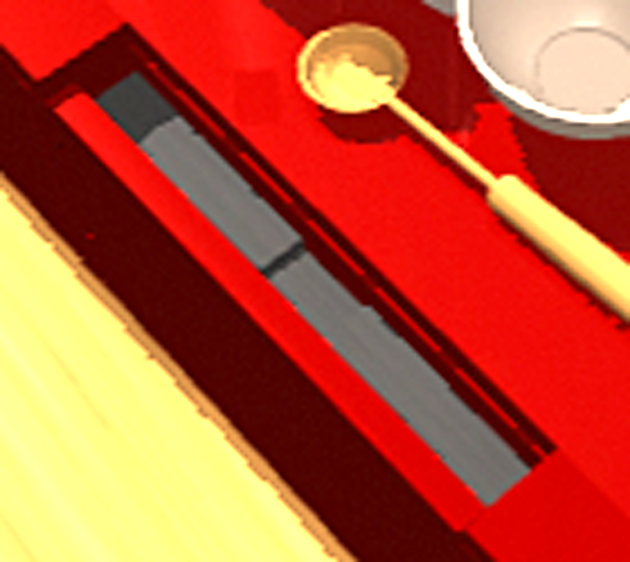

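The depth hints at a 5 mm step around world y 0.004–0.052. I'll check that by touch. Channel: yaw about 3.25°, centre line at x≈0.572 for y=0.03.

```bash
cat >> h.py <<'E'
from scipy.spatial.transform import Rotation as R
def go(p,a=3.25,pitch=0):
    o=bot.get_obs(); q=o['tool_rot']; r0=R.from_quat([q[1],q[2],q[3],q[0]])
    t=R.from_euler('z',a,degrees=True)*R.from_euler('y',pitch,degrees=True)*R.from_quat([1,0,0,0])
    d=r0.inv().apply(np.array(p)-o['eef_pos'])/.4; v=(r0.inv()*t).as_rotvec(degrees=True)/360
    print('shift',np.round(d,4).tolist(),'turn',np.round(v,4).tolist(),'pos',np.round(o['eef_pos'],4).tolist(),'F',np.round(o['contact_force'],2).tolist())
def line(y): return .572-np.tan(np.radians(3.25))*(y-.03)
E
python3 - <<'E'
from h import *
go([.44,-.30,.34]); go([line(-.035),-.035,.28])
E
```

```text
shift [0.7045, -0.5578, -0.272] turn [-0.0, 0.0, 0.057] pos [0.272, -0.6177, 0.2312] F [-0.43, 0.0, 0.46]
shift [1.2819, -1.0274, -0.1219] turn [-0.0, 0.0, 0.057] pos [0.272, -0.6177, 0.2312] F [-0.43, 0.0, 0.46]
```

Call:
play_rows([
  [[0.1,-0.08,-0.04],[0,0,0.008]],
  [[0.2,-0.16,-0.08],[0,0,0.016]],
  [[0.3,-0.24,-0.12],[0,0,0.024]],
  [[0.4,-0.32,-0.16],[0,0,0.033]],
  [[0.5,-0.4,-0.2],[0,0,0.041]],
  [[0.6,-0.48,-0.235],[0,0,0.05]],
  [[0.7,-0.558,-0.272],[0,0,0.057]],
  [[0.7,-0.558,-0.272],[0,0,0.057]],
], fingers=0)

```text
t: 1.2
eef_pos: [0.441, -0.2961, 0.3417]
tool_rot: [-0.0, 1.0, 0.031, 0.001]
contact_force: [0.8, 0.3, -0.0]
gripper_width: 0.002
```

```bash
python3 - <<'E'
from h import *
go([line(-.035),-.035,.28]); 
E
```

```text
shift [0.3755, -0.6309, 0.1555] turn [-0.0, -0.0004, 0.0007] pos [0.441, -0.2961, 0.3417] F [0.83, 0.34, -0.0]
```

Call:
play_rows([
  [[0.06,-0.1,0.02],[0,0,0]],
  [[0.12,-0.2,0.04],[0,0,0]],
  [[0.18,-0.3,0.06],[0,0,0]],
  [[0.24,-0.4,0.09],[0,0,0]],
  [[0.3,-0.5,0.12],[0,0,0]],
  [[0.35,-0.58,0.14],[0,0,0.0005]],
  [[0.3755,-0.631,0.1555],[0,0,0.0007]],
  [[0.3755,-0.631,0.1555],[0,0,0.0007]],
])

```text
t: 2.0
eef_pos: [0.5761, -0.0302, 0.279]
tool_rot: [-0.001, 0.999, 0.032, 0.001]
contact_force: [-0.3, 0.2, 0.2]
gripper_width: -0.002
```

```bash
python3 - <<'E'
from h import *
go([line(-.035),-.035,.195]); cam('wrist','w1.png'); cam('scene','s1.png'); st()
E
```

```text
shift [-0.0022, 0.0124, 0.2099] turn [-0.0004, -0.0003, 0.0011] pos [0.5761, -0.0302, 0.279] F [-0.26, 0.24, 0.17]
{'t': 2.1, 'q': [0.1765, 0.2877, -0.2767, 1.7255, 0.0857, 1.1378, -1.6383], 'eef_pos': [0.5756, -0.035, 0.2799], 'tool_rot': [0.0, 0.9996, 0.0288, 0.0012], 'contact_force': [-0.1308, -0.7673, -0.1074], 'torque': [-0.0885, 0.0023, -0.0152], 'gripper_width': 0.001}
```

View pics/w1.png

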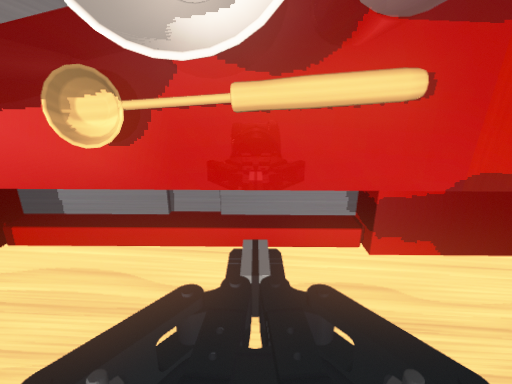

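View pics/s1.png

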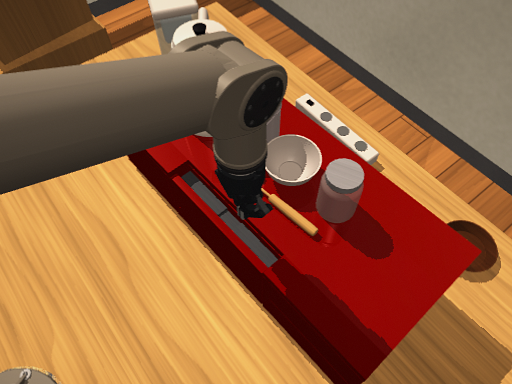

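The wrist view shows the fingertips at (256,243) over the channel, with faint floor seams at u≈170 and 220, matching the depth step. The scene view shows the gripper over the channel and clear of the spoon. I'll lower into the channel, above its floor.

Call:
play_rows([
  [[0,0,0.04],[0,0,0]],
  [[0,0,0.08],[0,0,0]],
  [[0,0,0.12],[0,0,0]],
  [[0,0,0.15],[0,0,0]],
  [[0,0,0.18],[0,0,0]],
  [[0,0,0.2],[0,0,0]],
  [[0,0,0.2],[0,0,0]],
  [[0,0,0.2],[0,0,0]],
])

```text
t: 2.9
eef_pos: [0.576, -0.035, 0.2002]
tool_rot: [0.0, 1.0, 0.029, 0.001]
contact_force: [0.2, -0.0, -0.0]
gripper_width: -0.004
```

```bash
python3 - <<'E'
from h import *
st();go([line(-.035),-.035,.18]); cam('wrist','w2.png');cam('top','t2.png')
E
```

```text
{'t': 2.9, 'q': [0.1689, 0.363, -0.272, 1.8144, 0.1156, 0.9769, -1.664], 'eef_pos': [0.576, -0.035, 0.2002], 'tool_rot': [0.0, 0.9996, 0.0288, 0.0013], 'contact_force': [0.161, -0.0048, -0.028], 'torque': [0.0329, -0.0544, -0.0071], 'gripper_width': -0.0039}
shift [-0.0009, -0.0001, 0.0504] turn [0.0, -0.0004, 0.0001] pos [0.576, -0.035, 0.2002] F [0.16, -0.0, -0.03]
```

View pics/w2.png

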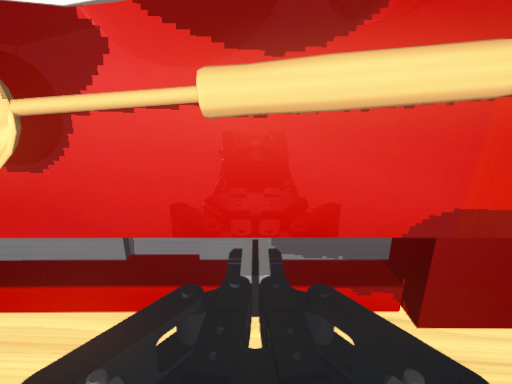

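Fingers are in the channel at (256,245), no contact. I'll creep to the floor.

Call:
play_rows([
  [[-0.001,0,0.015],[0,0,0]],
  [[-0.001,0,0.03],[0,0,0]],
  [[-0.001,0,0.04],[0,0,0]],
  [[-0.001,0,0.042],[0,0,0]],
  [[-0.001,0,0.044],[0,0,0]],
  [[-0.001,0,0.046],[0,0,0]],
])

```text
t: 3.6
eef_pos: [0.5761, -0.035, 0.1822]
tool_rot: [0.0, 1.0, 0.029, 0.002]
contact_force: [0.5, -0.4, 0.3]
gripper_width: -0.001
```

```bash
python3 - <<'E'
from h import *
st()
E
```

```text
{'t': 3.6, 'q': [0.1661, 0.3824, -0.2698, 1.832, 0.1239, 0.9397, -1.671], 'eef_pos': [0.5761, -0.035, 0.1822], 'tool_rot': [0.0001, 0.9996, 0.0289, 0.0019], 'contact_force': [0.5012, -0.4207, 0.3302], 'torque': [0.0136, 0.0344, 0.0003], 'gripper_width': -0.0012}
```

Call:
play_rows([
  [[-0.001,0,0.0015],[0,0,0]],
  [[-0.001,0,0.003],[0,0,0]],
  [[-0.001,0,0.004],[0,0,0]],
  [[-0.001,0,0.004],[0,0,0]],
])

```text
t: 4.0
eef_pos: [0.5756, -0.035, 0.1806]
tool_rot: [0.0, 1.0, 0.029, 0.002]
contact_force: [0.9, 0.5, 0.3]
gripper_width: 0.003
```

Call:
play_rows([
  [[-0.001,0,0.001],[0,0,0]],
  [[-0.001,0,0.0025],[0,0,0]],
  [[-0.001,0,0.0025],[0,0,0]],
])

```text
t: 4.3
eef_pos: [0.5753, -0.035, 0.1801]
tool_rot: [0.0, 1.0, 0.029, 0.002]
contact_force: [-2.9, 0.1, 5.6]
gripper_width: -0.001
```

Floor felt at z=0.1801 with 5.6 N. I'll ease to about 2 N and run toward +y (tool -y).

Call:
play_rows([
  [[0,0,0],[0,0,0]],
  [[0,-0.003,0.0003],[0,0,0]],
  [[0,-0.007,0.0005],[0,0,0]],
  [[0,-0.012,0.0005],[0,0,0]],
  [[0,-0.018,0.0005],[0,0,0]],
  [[0,-0.024,0.0005],[0,0,0]],
])

```text
t: 4.9
eef_pos: [0.575, -0.0254, 0.1801]
tool_rot: [0.0, 1.0, 0.029, 0.002]
contact_force: [-0.2, -1.6, 3.2]
gripper_width: 0.007
```

```bash
python3 - <<'E'
from h import *
st()
E
```

```text
{'t': 4.9, 'q': [0.1517, 0.3823, -0.2727, 1.838, 0.1262, 0.9336, -1.6904], 'eef_pos': [0.575, -0.0254, 0.1801], 'tool_rot': [0.0002, 0.9996, 0.0288, 0.0022], 'contact_force': [-0.1842, -1.648, 3.2115], 'torque': [-0.5375, -0.0245, 0.0655], 'gripper_width': 0.0066}
```

Call:
play_rows([
  [[0,-0.006,0.0005],[0,0,0]],
  [[0,-0.012,0.0005],[0,0,0]],
  [[0,-0.018,0.0005],[0,0,0]],
  [[0,-0.024,0.0005],[0,0,0]],
  [[0,-0.03,0.0005],[0,0,0]],
  [[0,-0.036,0.0005],[0,0,0]],
  [[0,-0.042,0.0005],[0,0,0]],
])

```text
t: 5.6
eef_pos: [0.5742, -0.0086, 0.1802]
tool_rot: [0.0, 1.0, 0.029, 0.002]
contact_force: [0.4, -2.4, 5.5]
gripper_width: 0.002
```

Call:
play_rows([
  [[0,-0.006,0.0002],[0,0,0]],
  [[0,-0.012,0.0002],[0,0,0]],
  [[0,-0.018,0.0003],[0,0,0]],
  [[0,-0.024,0.0003],[0,0,0]],
  [[0,-0.03,0.0003],[0,0,0]],
])

```text
t: 6.1
eef_pos: [0.5736, 0.0034, 0.1801]
tool_rot: [0.0, 1.0, 0.029, 0.003]
contact_force: [0.4, -3.1, 5.8]
gripper_width: -0.001
```

Call:
play_rows([
  [[0,-0.004,-0.0002],[0,0,0]],
  [[0,-0.008,-0.0002],[0,0,0]],
  [[0,-0.013,0],[0,0,0]],
  [[0,-0.018,0],[0,0,0]],
  [[0,-0.023,0],[0,0,0]],
])

```text
t: 6.6
eef_pos: [0.5725, 0.0134, 0.1795]
tool_rot: [0.0, 1.0, 0.029, 0.002]
contact_force: [-0.1, -0.2, 0.6]
gripper_width: -0.004
```

The force vanished and the tip sank at y≈0.013, so it has reached the edge of the dip. I'll go on into the dip and feel its bottom.

Call:
play_rows([
  [[0,-0.006,0],[0,0,0]],
  [[0,-0.012,0.001],[0,0,0]],
  [[-0.001,-0.018,0.002],[0,0,0]],
  [[-0.001,-0.024,0.003],[0,0,0]],
  [[-0.001,-0.03,0.005],[0,0,0]],
  [[-0.001,-0.034,0.007],[0,0,0]],
])

```text
t: 7.2
eef_pos: [0.5713, 0.0273, 0.1767]
tool_rot: [0.0, 1.0, 0.029, 0.002]
contact_force: [-1.0, 0.0, -0.6]
gripper_width: 0.001
```

```bash
python3 - <<'E'
from h import *
st(); go([line(.027),.027,.175])
E
```

```text
{'t': 7.2, 'q': [0.0734, 0.3828, -0.2899, 1.848, 0.135, 0.9259, -1.7903], 'eef_pos': [0.5713, 0.0273, 0.1767], 'tool_rot': [0.0001, 0.9996, 0.0291, 0.0019], 'contact_force': [-1.0004, 0.0111, -0.6232], 'torque': [0.0416, 0.0208, 0.0403], 'gripper_width': 0.0007}
shift [0.0022, 0.0008, 0.0042] turn [0.0, -0.0006, 0.0002] pos [0.5713, 0.0273, 0.1767] F [-1.0, 0.01, -0.62]
```

Call:
play_rows([
  [[0.002,0,0.001],[0,-0.0006,0]],
  [[0.002,0,0.002],[0,-0.0006,0]],
  [[0.002,0,0.003],[0,-0.0006,0]],
  [[0.002,0,0.004],[0,-0.0006,0]],
  [[0.002,0,0.005],[0,-0.0006,0]],
  [[0.002,0,0.005],[0,-0.0006,0]],
])

```text
t: 7.8
eef_pos: [0.5722, 0.0272, 0.1752]
tool_rot: [0.0, 1.0, 0.029, 0.0]
contact_force: [-1.7, 0.2, 6.0]
gripper_width: 0.004
```

Felt the key at z≈0.175, 6 N. I'll press it down about 6.5 mm.

Call:
play_rows([
  [[0,0,0.003],[0,0,0]],
  [[0,0,0.006],[0,0,0]],
  [[0,0,0.009],[0,0,0]],
  [[0,0,0.012],[0,0,0]],
  [[0,0,0.014],[0,0,0]],
  [[0,0,0.014],[0,0,0]],
])

```text
t: 8.4
eef_pos: [0.5722, 0.0272, 0.1708]
tool_rot: [0.0, 1.0, 0.029, 0.0]
contact_force: [-4.8, -0.6, 10.5]
gripper_width: -0.001
```

```bash
python3 - <<'E'
from h import *
st(); cam('scene','s3.png');cam('top','t3.png')
E
```

```text
{'t': 8.4, 'q': [0.0717, 0.3925, -0.2885, 1.8488, 0.1384, 0.9188, -1.7931], 'eef_pos': [0.5722, 0.0272, 0.1708], 'tool_rot': [0.0003, 0.9996, 0.0289, 0.0004], 'contact_force': [-4.7636, -0.6197, 10.5385], 'torque': [-0.0771, 1.0087, 0.0295], 'gripper_width': -0.0015}
```

View pics/t3.png

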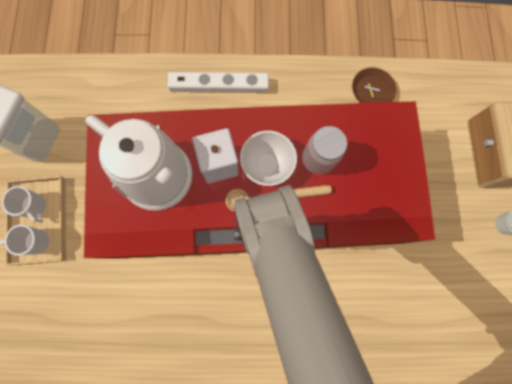

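View pics/s3.png

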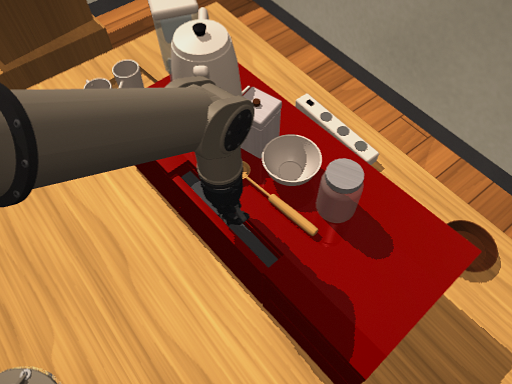

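Key down about 4.4 mm and the front is still shut. There is also a 4.8 N sideways load. I'll relieve it and press a little farther.

Call:
play_rows([
  [[-0.001,0,0.002],[0,0,0]],
  [[-0.001,0,0.004],[0,0,0]],
  [[-0.001,0,0.005],[0,0,0]],
  [[-0.001,0,0.006],[0,0,0]],
  [[-0.001,0,0.006],[0,0,0]],
])

```text
t: 9.0
eef_pos: [0.5722, 0.0272, 0.1696]
tool_rot: [0.0, 1.0, 0.029, 0.001]
contact_force: [-2.2, -0.9, 10.1]
gripper_width: 0.001
```

```bash
python3 - <<'E'
from h import *
st(); c=cam('scene','s4.png')
im=cv2.cvtColor(c['pixels'],cv2.COLOR_RGB2BGR)[155:280,160:300]
cv2.imwrite('pics/s4z.png',np.clip(cv2.resize(im,None,fx=4,fy=4,interpolation=2).astype(float)*1.8,0,255).astype(np.uint8))
E
```

```text
{'t': 9.0, 'q': [0.0714, 0.3933, -0.2881, 1.8508, 0.1393, 0.9151, -1.7941], 'eef_pos': [0.5722, 0.0272, 0.1696], 'tool_rot': [0.0004, 0.9996, 0.0288, 0.001], 'contact_force': [-2.2121, -0.8765, 10.1354], 'torque': [-0.1132, 0.7172, 0.0184], 'gripper_width': 0.0013}
```

View pics/s4z.png

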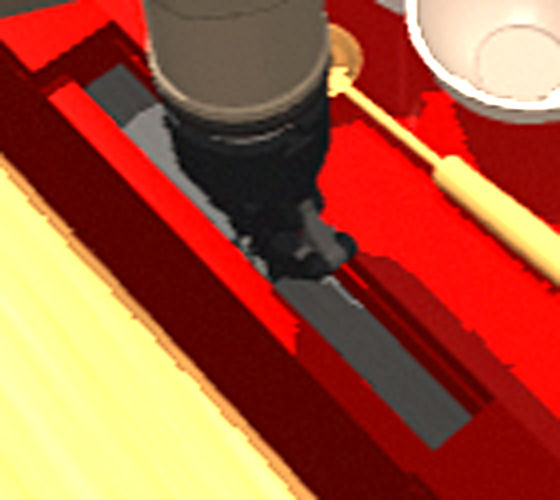

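Key down 5.5 mm, front not yet ajar. Press about 1 mm more.

Call:
play_rows([
  [[-0.001,0,0.004],[0,0,0]],
  [[-0.001,0,0.005],[0,0,0]],
  [[-0.001,0,0.006],[0,0,0]],
  [[-0.001,0,0.006],[0,0,0]],
])

```text
t: 9.45
eef_pos: [0.5723, 0.0272, 0.1682]
tool_rot: [0.0, 1.0, 0.029, 0.002]
contact_force: [-1.7, -1.2, 8.1]
gripper_width: 0.002
```

```bash
python3 - <<'E'
from h import *
st(); c=cam('scene','s5.png')
im=cv2.cvtColor(c['pixels'],cv2.COLOR_RGB2BGR)[155:280,160:300]
cv2.imwrite('pics/s5z.png',np.clip(cv2.resize(im,None,fx=4,fy=4,interpolation=2).astype(float)*1.8,0,255).astype(np.uint8))
E
```

```text
{'t': 9.45, 'q': [0.071, 0.3945, -0.2878, 1.8528, 0.1403, 0.9106, -1.7952], 'eef_pos': [0.5723, 0.0272, 0.1682], 'tool_rot': [0.0004, 0.9996, 0.0287, 0.0016], 'contact_force': [-1.725, -1.2381, 8.1107], 'torque': [-0.1276, 0.482, -0.0175], 'gripper_width': 0.0023}
```

View pics/s5z.png

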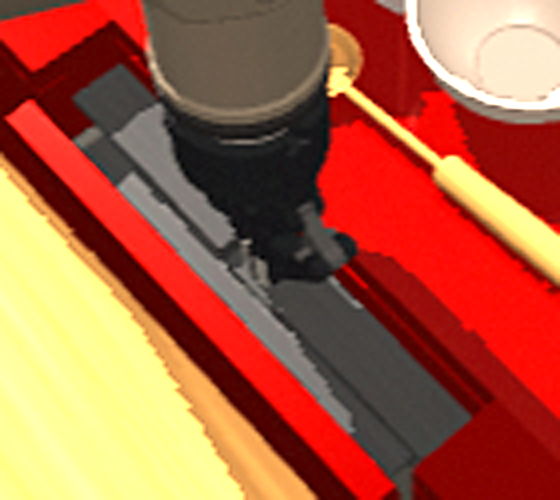

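The front has sprung ajar: the red edge has moved toward the robot by the width of a new gap. I'll lift straight up off the key.

Call:
play_rows([
  [[0,0,-0.01],[0,0,0]],
  [[0,0,-0.02],[0,0,0]],
  [[0,0,-0.032],[0,0,-0.0005]],
  [[0,0,-0.045],[0,0,-0.0005]],
  [[0,0,-0.045],[0,0,-0.0005]],
])

```text
t: 10.0
eef_pos: [0.5727, 0.0272, 0.1869]
tool_rot: [0.0, 1.0, 0.03, 0.002]
contact_force: [0.2, 0.7, -0.0]
gripper_width: -0.002
```

```bash
python3 - <<'E'
from h import *
st(); a=np.radians(3.25); c=cam('scene'); P=cloud(c)
M=np.array([line(.03),.03]); d=P[...,:2]-M
X=d[...,0]*np.cos(a)+d[...,1]*np.sin(a)-.135; Y=-d[...,0]*np.sin(a)+d[...,1]*np.cos(a)
for y in(-.12,-.08,-.05,.1):
    m=(abs(Y-y)<.004)&(X>-.22)&(X<-.11)
    s=np.c_[X[m],P[...,2][m]]*1000; s=s[np.argsort(s[:,0])]; print(y,s.round().astype(int).tolist()[::2])
E
```

```text
{'t': 10.0, 'q': [0.0751, 0.3729, -0.2916, 1.836, 0.1313, 0.9468, -1.7844], 'eef_pos': [0.5727, 0.0272, 0.1869], 'tool_rot': [0.0004, 0.9995, 0.0302, 0.0023], 'contact_force': [0.1845, 0.6717, -0.049], 'torque': [-0.0198, -0.0298, -0.0292], 'gripper_width': -0.0016}
-0.12 [[-218, -2], [-218, -1], [-217, 0], [-215, -1], [-214, 2], [-213, 2], [-211, -3], [-210, -3], [-209, -1], [-207, 1], [-206, 4], [-206, 1], [-204, -1], [-202, 1], [-201, 4], [-200, 2], [-199, 0], [-198, 1], [-196, 1], [-194, -2], [-193, 3], [-193, 203], [-193, 2], [-192, 0], [-192, 205], [-192, 4], [-191, 205], [-191, 204], [-191, 0], [-190, 179], [-190, 205], [-189, 2], [-189, 168], [-188, 204], [-188, 0], [-188, 0], [-187, 154], [-187, 2], [-186, 208], [-185, 205], [-185, 204], [-185, 2], [-184, 206], [-184, 205], [-183, 207], [-183, 1], [-183, 1], [-183, 125], [-181, 205], [-181, 1], [-181, -2], [-180, 207], [-180, 205], [-179, 208], [-179, 206], [-178, 93], [-178, 91], [-178, -1], [-177, 206], [-176, 1], [-176, 76], [-175, 2], [-174, -1], [-173, 3], [-173, 59], [-171, 44], [-171, -2], [-170, 0], [-169, 27], [-168
[... 14498 characters left out ...]
, [-184, 206], [-183, 204], [-183, 207], [-182, 3], [-182, 0], [-181, 209], [-180, 104], [-180, -1], [-179, 206], [-179, 2], [-178, 207], [-177, 3], [-177, 85], [-176, 0], [-175, 2], [-173, 2], [-173, 52], [-171, 1], [-171, -1], [-170, 32], [-169, 2], [-167, 0], [-166, 0], [-164, 162], [-164, 0], [-162, 162], [-161, 164], [-160, 160], [-159, 163], [-158, 163], [-156, 163], [-156, 162], [-154, 162], [-152, 184], [-152, 160], [-152, 176], [-151, 163], [-150, 160], [-150, 181], [-148, 179], [-147, 182], [-145, 181], [-143, 181], [-142, 181], [-140, 180], [-139, 183], [-137, 181], [-136, 182], [-134, 182], [-132, 180], [-130, 181], [-129, 182], [-127, 181], [-125, 181], [-125, 181], [-123, 182]]
```

Readout: back face of the front at cabinet x≈-0.176 (top edge z≈0.206, so tilt ≈0.13). The channel floor ends at -0.152, with an inner ledge at z≈0.162. I'll hold the tip about 162 mm from the hinge and move up to the front's back face.

Call:
play_rows([
  [[-0.005,0,-0.005],[0,0,0]],
  [[-0.015,0,-0.009],[0,0,0]],
  [[-0.03,0,-0.009],[0,0,0]],
  [[-0.04,0,-0.009],[0,0,0]],
  [[-0.05,0,-0.009],[0,0,0]],
  [[-0.056,0,-0.009],[0,0,0]],
  [[-0.06,0,-0.009],[0,0,0]],
  [[-0.06,0,-0.009],[0,0,0]],
])

```text
t: 10.85
eef_pos: [0.5483, 0.0257, 0.19]
tool_rot: [0.0, 1.0, 0.03, 0.002]
contact_force: [-0.3, -0.1, 0.1]
gripper_width: -0.002
```

```bash
python3 - <<'E'
from h import *
st()
def tgt(th,r=.162,h=.0105):
    a=np.radians(3.25); x=-.152-r*np.sin(th)+h+.135; z=.03+r*np.cos(th)
    return [line(.03)+x*np.cos(a)-.0*np.sin(a),.03+x*np.sin(a)-.003,z]
for th in(.13,.2,.3,.4,.48,.5): print(th,np.round(tgt(th),4)); go(tgt(th))
E
```

```text
{'t': 10.85, 'q': [0.0829, 0.332, -0.2984, 1.8883, 0.1213, 0.9348, -1.7823], 'eef_pos': [0.5483, 0.0257, 0.19], 'tool_rot': [0.0004, 0.9995, 0.0303, 0.0019], 'contact_force': [-0.3452, -0.0999, 0.1177], 'torque': [0.0175, -0.0186, -0.0027], 'gripper_width': -0.0022}
0.13 [0.5445 0.0254 0.1906]
shift [-0.0094, 0.0001, -0.0017] turn [0.0002, -0.0006, 0.0006] pos [0.5483, 0.0257, 0.19] F [-0.35, -0.1, 0.12]
0.2 [0.5334 0.0248 0.1888]
shift [-0.0374, -0.0, 0.0028] turn [0.0002, -0.0006, 0.0006] pos [0.5483, 0.0257, 0.19] F [-0.35, -0.1, 0.12]
0.3 [0.5177 0.0239 0.1848]
shift [-0.0766, -0.0002, 0.0127] turn [0.0002, -0.0006, 0.0006] pos [0.5483, 0.0257, 0.19] F [-0.35, -0.1, 0.12]
0.4 [0.5025 0.0231 0.1792]
shift [-0.1147, -0.0003, 0.0264] turn [0.0002, -0.0006, 0.0006] pos [0.5483, 0.0257, 0.19] F [-0.35, -0.1, 0.12]
0.48 [0.4908 0.0224 0.1737]
shift [-0.1441, -0.0005, 0.0401] turn [0.0002, -0.0006, 0.0006] pos [0.5483, 0.0257, 0.19] F [-0.35, -0.1, 0.12]
0.5 [0.488  0.0222 0.1722]
shift [-0.1512, -0.0005, 0.0439] turn [0.0002, -0.0006, 0.0006] pos [0.5483, 0.0257, 0.19] F [-0.35, -0.1, 0.12]
```

Call:
play_rows([
  [[-0.004,0,-0.0015],[0,0,0]],
  [[-0.008,0,-0.0015],[0,0,0]],
  [[-0.012,0,-0.001],[0,0,0]],
  [[-0.017,0,0],[0,0,0]],
  [[-0.022,0,0],[0,0,0]],
  [[-0.027,0,0.001],[0,0,0]],
  [[-0.032,0,0.002],[0,0,0]],
  [[-0.037,0,0.003],[0,0,0]],
])

```text
t: 11.65
eef_pos: [0.5335, 0.0249, 0.1888]
tool_rot: [0.0, 1.0, 0.03, 0.002]
contact_force: [2.7, 1.8, -0.4]
gripper_width: -0.001
```

In contact at 2.7 N, and the front is moving. Keep following the arc.

Call:
play_rows([
  [[-0.006,0,0.001],[0,0,0]],
  [[-0.012,0,0.0025],[0,0,0]],
  [[-0.018,0,0.004],[0,0,0]],
  [[-0.024,0,0.0055],[0,0,0]],
  [[-0.03,0,0.007],[0,0,0]],
  [[-0.036,0,0.009],[0,0,0]],
  [[-0.043,0,0.011],[0,0,0]],
  [[-0.05,0,0.013],[0,0,0]],
])

```text
t: 12.45
eef_pos: [0.5134, 0.0236, 0.1834]
tool_rot: [0.0, 1.0, 0.03, 0.002]
contact_force: [3.1, 0.5, -0.6]
gripper_width: 0.001
```

```bash
python3 - <<'E'
from h import *
st()
def tgt(th,r=.162,h=.0105):
    a=np.radians(3.25); x=-.152-r*np.sin(th)+h+.135; z=.03+r*np.cos(th)
    return [line(.03)+x*np.cos(a),.03+x*np.sin(a)-.003,z]
for th in(.4,.46,.48,.5): print(th); go(tgt(th))
E
```

```text
{'t': 12.45, 'q': [0.0917, 0.2853, -0.3069, 1.9723, 0.111, 0.8956, -1.783], 'eef_pos': [0.5134, 0.0236, 0.1834], 'tool_rot': [0.0004, 0.9995, 0.0303, 0.0022], 'contact_force': [3.1358, 0.5406, -0.5568], 'torque': [0.0693, -0.6337, 0.0459], 'gripper_width': 0.0011}
0.4
shift [-0.0272, -0.0002, 0.0104] turn [0.0001, -0.0007, 0.0006] pos [0.5134, 0.0236, 0.1834] F [3.14, 0.54, -0.56]
0.46
shift [-0.0493, -0.0003, 0.0205] turn [0.0001, -0.0007, 0.0006] pos [0.5134, 0.0236, 0.1834] F [3.14, 0.54, -0.56]
0.48
shift [-0.0565, -0.0003, 0.0241] turn [0.0001, -0.0007, 0.0006] pos [0.5134, 0.0236, 0.1834] F [3.14, 0.54, -0.56]
0.5
shift [-0.0637, -0.0003, 0.0279] turn [0.0001, -0.0007, 0.0006] pos [0.5134, 0.0236, 0.1834] F [3.14, 0.54, -0.56]
```

Call:
play_rows([
  [[-0.007,0,0.0025],[0,0,0]],
  [[-0.014,0,0.005],[0,0,0]],
  [[-0.021,0,0.008],[0,0,0]],
  [[-0.028,0,0.011],[0,0,0]],
  [[-0.035,0,0.014],[0,0,0]],
  [[-0.042,0,0.017],[0,0,0]],
  [[-0.047,0,0.0195],[0,0,0]],
])

```text
t: 13.15
eef_pos: [0.4942, 0.0225, 0.1754]
tool_rot: [0.0, 1.0, 0.03, 0.002]
contact_force: [1.4, 0.6, -0.1]
gripper_width: -0.004
```

Call:
play_rows([
  [[-0.003,0,0.001],[0,0,0]],
  [[-0.005,0,0.002],[0,0,0]],
  [[-0.007,0,0.003],[0,0,0]],
  [[-0.007,0,0.003],[0,0,0]],
])

```text
t: 13.55
eef_pos: [0.4912, 0.0223, 0.1741]
tool_rot: [0.0, 1.0, 0.03, 0.002]
contact_force: [0.8, -0.4, 0.6]
gripper_width: 0.002
```

Call:
play_rows([
  [[-0.0015,0,0.0005],[0,0,0]],
  [[-0.003,0,0.0015],[0,0,0]],
  [[-0.0045,0,0.002],[0,0,0]],
  [[-0.0045,0,0.002],[0,0,0]],
])

```text
t: 13.95
eef_pos: [0.491, 0.0223, 0.174]
tool_rot: [0.0, 1.0, 0.03, 0.003]
contact_force: [5.2, 0.9, 2.0]
gripper_width: -0.002
```

```bash
cat > tilt.py <<'E'
from h import *
st(); a=np.radians(3.25); M=np.array([line(.03),.03])
for n in('scene','top'):
    c=cam(n,None); P=cloud(c); hsv=cv2.cvtColor(c['pixels'],cv2.COLOR_RGB2HSV); red=((hsv[...,0]<6)|(hsv[...,0]>174))&(hsv[...,1]>150)
    d=P[...,:2]-M
    X=d[...,0]*np.cos(a)+d[...,1]*np.sin(a)-.135; Y=-d[...,0]*np.sin(a)+d[...,1]*np.cos(a); Z=P[...,2]
    m=red&(abs(Y)<.14)&(X<-.172)&(X>-.3)&(Z>.1)&(Z<.215)
    s=np.c_[X[m],Z[m]]
    # top face: tilted line from back-top corner (hinge+.178..); take highest-radius pts
    h=np.array([-.152,.03]); r=s-h
    ax=lambda th: r@np.array([-np.sin(th),np.cos(th)])
    for th in np.arange(.36,.54,.02):
        u=ax(th); w=r@np.array([np.cos(th),np.sin(th)]) # along thickness
        t=u>.17
        if th in(): pass
        print(n,'%.2f'%th,'top-face u sd %.4f med %.4f w range %.4f %.4f'%(u[t].std(),np.median(u[t]),*np.percentile(w[t],[2,98])))
E
python3 tilt.py
```

```text
{'t': 13.95, 'q': [0.0959, 0.2612, -0.3117, 2.0315, 0.1073, 0.8571, -1.7861], 'eef_pos': [0.491, 0.0223, 0.174], 'tool_rot': [0.0003, 0.9995, 0.0302, 0.0035], 'contact_force': [5.2326, 0.8547, 1.9994], 'torque': [0.0412, -1.2442, 0.0025], 'gripper_width': -0.002}
scene 0.36 top-face u sd 0.0017 med 0.1758 w range -0.0370 -0.0196
scene 0.38 top-face u sd 0.0018 med 0.1764 w range -0.0335 -0.0160
scene 0.40 top-face u sd 0.0018 med 0.1768 w range -0.0300 -0.0126
scene 0.42 top-face u sd 0.0019 med 0.1772 w range -0.0264 -0.0091
scene 0.44 top-face u sd 0.0019 med 0.1776 w range -0.0229 -0.0056
scene 0.46 top-face u sd 0.0019 med 0.1778 w range -0.0194 -0.0022
scene 0.48 top-face u sd 0.0020 med 0.1780 w range -0.0159 0.0014
scene 0.50 top-face u sd 0.0020 med 0.1781 w range -0.0123 0.0048
scene 0.52 top-face u sd 0.0020 med 0.1781 w range -0.0087 0.0083
scene 0.54 top-face u sd 0.0021 med 0.1781 w range -0.0052 0.0119
top 0.36 top-face u sd 0.0017 med 0.1747 w range -0.0350 -0.0196
top 0.38 top-face u sd 0.0017 med 0.1752 w range -0.0315 -0.0162
top 0.40 top-face u sd 0.0018 med 0.1756 w range -0.0280 -0.0128
top 0.42 top-face u sd 0.0019 med 0.1760 w range -0.0245 -0.0093
top 0.44 top-face u sd 0.0020 med 0.1762 w range -0.0210 -0.0057
top 0.46 top-face u sd 0.0020 med 0.1765 w range -0.0175 -0.0023
top 0.48 top-face u sd 0.0021 med 0.1767 w range -0.0139 0.0012
top 0.50 top-face u sd 0.0021 med 0.1767 w range -0.0104 0.0046
top 0.52 top-face u sd 0.0021 med 0.1768 w range -0.0069 0.0081
top 0.54 top-face u sd 0.0021 med 0.1768 w range -0.0033 0.0116
```

The vision estimate is tilt ≈0.47, and the motion stalled with force rising. I'll push a bit more to confirm the stay.

Call:
play_rows([
  [[-0.003,0,0.001],[0,0,0]],
  [[-0.005,0,0.002],[0,0,0]],
  [[-0.006,0,0.002],[0,0,0]],
  [[-0.006,0,0.002],[0,0,0]],
])

```text
t: 14.45
eef_pos: [0.4909, 0.0223, 0.1741]
tool_rot: [0.0, 1.0, 0.03, 0.006]
contact_force: [7.6, 0.2, 1.2]
gripper_width: -0.002
```

It has stalled at the x predicted for 0.48 rad, with force rising to 7.6 N: against the stay. Let go: back off, then up.

Call:
play_rows([
  [[0.006,0,-0.002],[0,0,0]],
  [[0.015,0,-0.006],[0,0,0]],
  [[0.03,0,-0.02],[0,0,0]],
  [[0.035,0,-0.06],[0,0,0]],
  [[0.035,0,-0.12],[0,0,0]],
  [[0.035,0,-0.2],[0,0,0]],
  [[0.035,0,-0.3],[0,0,0]],
  [[0.035,0,-0.3],[0,0,0]],
])

```text
t: 15.25
eef_pos: [0.5061, 0.0237, 0.2997]
tool_rot: [-0.0, 0.999, 0.03, 0.01]
contact_force: [0.6, 0.4, 0.4]
gripper_width: 0.005
```

```bash
python3 tilt.py | grep -E "t'|0.4[68]|0.50"; python3 - <<'E'
from h import *
cam('scene','s9.png');cam('top','t9.png'); go([.44,-.2,.32])
E
```

```text
{'t': 15.25, 'q': [0.1143, 0.1429, -0.3164, 1.8614, 0.0524, 1.1247, -1.7312], 'eef_pos': [0.5061, 0.0237, 0.2997], 'tool_rot': [-0.0002, 0.9995, 0.0302, 0.0102], 'contact_force': [0.5996, 0.3957, 0.3727], 'torque': [0.0255, -0.0224, -0.0094], 'gripper_width': 0.0046}
scene 0.46 top-face u sd 0.0020 med 0.1778 w range -0.0194 -0.0021
scene 0.48 top-face u sd 0.0020 med 0.1780 w range -0.0158 0.0014
scene 0.50 top-face u sd 0.0020 med 0.1781 w range -0.0123 0.0049
top 0.42 top-face u sd 0.0022 med 0.1761 w range -0.0246 -0.0099
top 0.46 top-face u sd 0.0023 med 0.1767 w range -0.0175 -0.0029
top 0.48 top-face u sd 0.0023 med 0.1768 w range -0.0140 0.0007
top 0.50 top-face u sd 0.0023 med 0.1769 w range -0.0105 0.0041
shift [-0.1892, 0.547, -0.0684] turn [0.0001, -0.0015, 0.0006] pos [0.5026, 0.023, 0.2932] F [-0.91, 0.4, -0.09]
```

View pics/s9.png

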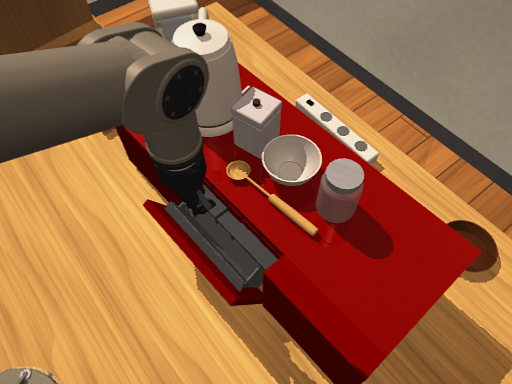

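View pics/t9.png

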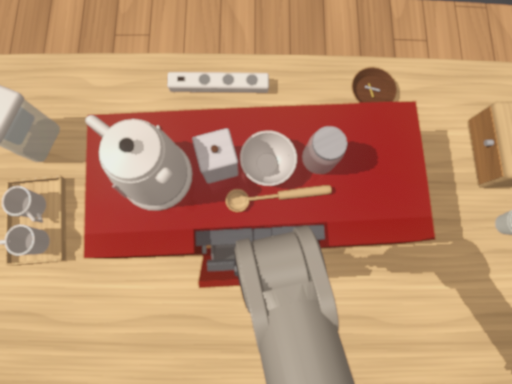

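The front is fully tilted out; its red edge runs from (150,205) to (250,300) in the scene view. Kettle, tin, bowl, jar and spoon sit at the same pixels as at the start. The arm is clear above. I'll rise a bit more, settle, and hand in.

Call:
play_rows([
  [[0,0,-0.05],[0,0,0]],
  [[0,0,-0.1],[0,0,0]],
  [[0,0,-0.1],[0,0,0]],
  [[0,0,-0.1],[0,0,0]],
])

```text
t: 15.85
eef_pos: [0.5017, 0.0229, 0.332]
tool_rot: [0.0, 1.0, 0.03, 0.004]
contact_force: [-0.6, 0.6, -0.5]
gripper_width: -0.001
```

```bash
python3 tilt.py | grep -E "t'|0.4[68]"; python3 - <<'E'
from h import *
a=cv2.imread('pics/top0.png');c=cam('top','t10.png');b=cv2.imread('pics/t10.png')
d=cv2.absdiff(a,b).max(2)[100:215,85:420]; print('changed px on top region',(d>40).sum(), cv2.boundingRect((d>40).astype(np.uint8)))
st(); bot.hand_in()
E
```

```text
{'t': 15.85, 'q': [0.1171, 0.1181, -0.3144, 1.8152, 0.0408, 1.2067, -1.7198], 'eef_pos': [0.5017, 0.0229, 0.332], 'tool_rot': [0.0002, 0.9995, 0.0302, 0.0039], 'contact_force': [-0.6286, 0.6144, -0.4727], 'torque': [-0.028, 0.0117, 0.0241], 'gripper_width': -0.0006}
scene 0.46 top-face u sd 0.0020 med 0.1777 w range -0.0196 -0.0021
scene 0.48 top-face u sd 0.0020 med 0.1778 w range -0.0160 0.0014
top 0.46 top-face u sd 0.0022 med 0.1766 w range -0.0174 -0.0028
top 0.48 top-face u sd 0.0022 med 0.1769 w range -0.0139 0.0007
changed px on top region 0 (0, 0, 0, 0)
{'t': 16.0, 'q': [0.1171, 0.1183, -0.3144, 1.8156, 0.0407, 1.2069, -1.7198], 'eef_pos': [0.5015, 0.0228, 0.3317], 'tool_rot': [0.0002, 0.9995, 0.0302, 0.0034], 'contact_force': [-0.2395, 1.1034, -0.0835], 'torque': [0.0034, 0.002, 0.0356], 'gripper_width': -0.003}
the job is handed in; nothing more can be done
```

The bin is open against its stay, and the job was handed in at 16 s with the arm clear above it, touching nothing.

- **Finding the dip:** I ran the shut fingertips along the channel floor at about 3 to 6 N, starting at world y = -0.035. The contact vanished at y ≈ 0.013, so I moved on to y ≈ 0.027 and felt the key 5 mm below the floor. The depth images had already shown a step there, so I started near it and did not search the whole channel.
- **Releasing:** The key let go after about 6 to 7 mm of press. Readings peaked at 10.5 N down, with up to 4.8 N sideways, which I eased partway through.
- **Opening:** I drew the front out from behind at about 1 to 3 N until it stalled at the position expected for 0.48 rad. One last push reached 7.6 N, then I backed off and rose clear.

**Last checks:**
- **Tilt:** The cameras put it at about 0.47 to 0.48 rad, unchanged after letting go, which matches the stay within measuring error.
- **Things on the cabinet:** The top view showed no changed pixels in the area of the cabinet top where they stand.

No check failed. Forces were read only at the end of each move call, so short peaks in between were not seen.

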